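# Open a dead cash drawer through its hidden release hole

## Task

The cash drawer's electric lock is dead. Take the orange-handled release rod out of the black sleeve on top of the till, feel with its tip along the channel in the till's back, under the rear eave, for the release hole, push the rod in until the drawer springs open, then draw it out and lay it down flat on the till's top plate, not in the sleeve. Feel gently, never ramming the till, and leave the other things on the counter where they are.

Things in the scene. Friction and masses are not known exactly. Their poses are not given: they have to be found in the camera images.
- till: Compact dark steel cash drawer (till), 140 (x) x 210 (y) x 70 (z) mm, screwed to the counter. Origin: centre of its underside; +x points to its back (away from the robot), +y to its left, z up. Its drawer front is at x = -74 mm, its rear wall the plane x = 70 mm. At the back the 4 mm top plate overhangs the rear wall by 22 mm, to x = 92 mm (the eave).
- till_top (a point): Middle of the till's top, on its upper face (70 mm high); axes as the till's. The plate reaches from x = -70 to +92 mm and y = -105 to +105 mm and is flat and free apart from the sleeve near its front.
- channel (a point): Middle of the channel in the till's rear wall, on its floor; axes as the till's (x out of the back). The channel is sunk 3 mm, 82 mm long (y = -41 to +41) and 28 mm high (z = -14 to +14). On its middle line (z = 0), somewhere in y = -30 to +30 mm, other each time and hidden under the eave, is the release hole: round, 12 mm wide, 2 mm chamfer, running straight in (-x).
- release (a joint): The sprung plunger in the release hole, m: 0 at rest, its end 24 mm behind the channel floor; 0.012 fully in, where it stops dead. It takes 2 N to start and 6.5 N fully in. It lets the drawer go at 0.008 to 0.009 (rod tip about 33 mm past the channel floor) and springs back when the rod is withdrawn.
- drawer (a joint): How far the drawer (a grey front panel with a lock barrel) has come out towards the robot, m: 0 shut and latched, 0.055 fully out. Once let go it springs out by itself and stays out.
- rod: Release rod, 140 mm long, 50 to 100 g: orange handle with black ribs, 80 mm long, 20 x 20 mm square, and a round steel shank 60 mm long, 8 mm thick. Origin: on the axis where handle and shank meet; x runs along the axis to the tip, handle end at x = -80 mm. It starts level in the sleeve, all the handle covered. Lying on a flat face its axis is 10 mm above the face.
- rod_tip (a point): The rounded tip of the rod's shank, 60 mm from the rod's origin. It must go some 35 mm into the release hole, so fingers on the shank are in the way: the rod has to be put down and taken again by its handle.
- sleeve: Black rubber sleeve, 84 x 29 x 34 mm, fixed on the till's top near its front. Origin: centre of its underside; x points along it to its open mouth (at x = +42 mm), where the rod's shank sticks out, its axis 18 mm above the till's top; the rod pulls straight out. The bore is 23 x 23 mm.
- mouse: black computer mouse, 110 x 62 x 37 mm, loose, origin under its centre; leave alone
- calculator: grey desk calculator, 168 x 108 x 22 mm, loose, origin under its centre; leave alone
- stapler: red stapler, 150 x 40 x 45 mm, loose, origin under its centre; leave alone
- stamp: red-handled rubber stamp, standing, 24 x 44 x 70 mm, loose, origin under its centre; leave alone
- ink_pad: blue ink pad, 64 x 92 x 16 mm, loose, origin under its centre; leave alone
- tape_measure: yellow tape measure, round, 58 x 69 x 22 mm, loose, origin under its centre; leave alone

How it is judged (in metres and radians):
On the way:
1. the rod presses the hidden plunger in (at least 7 mm) (value of joint release above 0.007 m and contact force between rod and till above 0.5 N), for 0.05 s.
At the end, for the whole second after the job is handed in: The drawer is out by at least 45 mm, the plunger has sprung back (under 2 mm), and the rod lies level (within 10 degrees) and at rest on the till's top plate itself, its origin over the plate and 74 to 85 mm above the counter, not in the sleeve (value of joint drawer above 0.045 m and value of joint release below 0.002 m and z of rod in the frame of till between 0.074 and 0.085 m and x of rod in the frame of till between -0.08 and 0.095 m and y of rod in the frame of till between -0.115 and 0.115 m and angle between rod's own x axis and vertical between 1.4 and 1.74 rad and contact force between rod and till above 0.1 N and linear speed of rod below 0.02 m/s); the robot touches nothing.
It fails at once if the rod is rammed against the till with over 40 N (contact force between rod and till above 40 N).
It fails at once if a thing standing by is shifted by over 30 mm (distance of any of mouse, calculator, stapler, stamp, ink_pad, tape_measure from where it was at the start of the episode above 0.03 m).
It also fails if it takes over 72 s, if anything falls off the work surface, if the arm or the gripper's body presses on something with over 40 N, if the wrist force passes 120 N, or if a joint passes its speed limit or range.

## Robot

A 6-joint arm with a two-finger parallel gripper is mounted at the origin on a cart in front of the work surface, level with it; the furniture and walls round the work are solid. World frame = base frame: x ahead of the robot, y to its left, z up, the work surface at z = 0. Lengths are in mm, angles in degrees, forces in N, time in s.
With the tool pointing down it reaches from about 425 to 1125 mm from the base axis. Payload 14.9 kg.
Tool frame: the origin (TCP) lies between the finger pads; the fingertips stand 14 mm ahead of it and the grasp point (between the pads) lies 5 mm behind it; z points along the fingers, y is the line along which they close (so a half turn about z gives the same grasp; the last joint's range is limited). The gripper opens to 91 mm and grips with 3 to 60 N. Pads are 32 mm wide; open, the fingers measure 118 mm over their backs; the gripper's body (76 mm by 178 mm) begins 60 mm behind the grasp point.
Start: joints at [75.212, 21.709, 99.362, -0, 58.929, -1.908], TCP at [156.044, 682.399, 227.932] pointing down, gripper open.
Joint ranges: [-158.91, 158.91], [-42.39, 125.64], [0.06, 152.35], [-60.88, 240.88], [17.5, 164.5], [-176.32, 176.32]. Speed limits (degrees/s): [108.29, 108.29, 136.94, 180, 180, 180].

## Interface

Orientations are given as a 3x3 rotation matrix whose columns are the frame's x, y, z axes.
In Python, from workcell import env gives the robot as it stands. The module is installed in compiled form; this text tells all that it offers.
- The arm moves only by the tool arm_command, never from a script. Its argument "series" is a list of rows, each a list of 3 entries, a list of its own where there are three numbers: the shift along the tool's x, y, z in m, then the turn about the tool's z in units of 10 degrees (1.0 is 10 degrees), then the closure, from 0 (fully open) to 1 (shut). In form: [[[dx, dy, dz], twist, hand], ...]. A call has 1 to 8 rows; each row shifts and turns the commanded pose from where the row before left it, along the tool's axes as they then stand; what a row does not reach is not made up. A row lasts 1/8 s, in which the tool goes at most 62.5 mm and 10.7 degrees, less where a joint would pass 70% of its speed; a pose out of reach is approached as far as the arm can. A call with a gripper value outside its range is refused whole. The fingers move at their own pace and stop on an object; "newtons" is the grip in N (left out, the last holds). Time passes only in rows, so rows that do not move let the fingers close. It gives the time, the measured TCP pose, the force, the opening and the grip force at its end, in the units of the state.
- env.observe(): the state, without advancing time (a new reading comes with each control period).
- env.grab_frame(name): name is "side" or "top" or "wrist"; returns the picture (384x512x3 uint8, red, green, blue); there is no depth.
- env.camera_info(name): a dict with "camera_matrix" (3x3 intrinsics, pixels), "pose" (4x4, takes a point from camera to world coordinates); the wrist camera has in their place "tool_from_camera" (4x4, takes a point from camera to tool coordinates, whose origin is the TCP and whose axes are the flange's). Camera axes: x right, y down, z forward; pixel columns grow to the right and rows downward; lengths in mm; the calibration is good to about 2 mm. A picture is of the moment at which its call begins: read the wrist's pose just before it. camera_info takes no time and is no camera call.
- env.sign_off(): hands the job in; it is judged then, once.
Trained networks look in the newest picture that a camera, given by its name, has taken for a name from the list of things; names that differ only in an ending like _2 or _b are one class to them, and where a whole thing is asked for, a point or a joint stands for the part that bears it (a point fixed in the world has none). Each returns a list of dicts, best first, with "conf" (0 to 1); they miss things now and then, are a little off and sometimes report something else, mostly with a low value. They report only what shows in the picture. A call takes as long as a camera call.
- env.masks_of(camera, target): "region" (384x512 bool, what is visible of it).
- env.tip_of(camera, target): "point" ([x, y, z] in mm, in world coordinates, good to about 4 mm: a listed point, or the origin of a listed thing).
The state is a dict: "clock": time; "q": joint angles; "qvel": joint speeds; "tau": joint torques, N m; "tcp_pos": TCP position; "tcp_rot": TCP orientation; "contact_force": force on the tool from outside, world axes, zero at the start; "moment": the same for the moment, N m; "opening": finger opening in mm; "gripper_force": force on a finger pad.
Only numpy, scipy, OpenCV 4.12 (cv2) and the standard library are available. Lean on these libraries where they do the work, as an engineer would, in place of code of your own. Each camera call takes 0.05 s, during which the arm holds its last target. There are 200 camera calls.

## Working session

There is one attempt and no reset: what is moved stays moved. The work goes in short steps, Python scripts to look and compute and a tool call to move; the robot and the scene stay as the last step left them, time stands still between calls to the robot, and variables do not carry over. Pictures are saved under pics/ and viewed, at most 10 in all, crops included, and the job is handed in when it is done.

Besides the shell and the picture viewer there is one more tool, called after "Call:" as name(argument=value, ...) on one line, values as JSON. arm_command: Moves the arm, as the interface text tells. Its arguments: {"type":"object","properties":{"series":{"type":"array","items":{"type":"array"}},"newtons":{"type":"number"}},"required":["series"]}

```bash
mkdir -p pics; python3 - <<'E'
from workcell import env
import cv2,numpy as np
for c in ["side","top"]:
    f=env.grab_frame(c); cv2.imwrite(f"pics/{c}0.png",f[:,:,::-1])
    for t in ["till_top","channel","rod","rod_tip","sleeve","till"]:
        try:
            r=env.tip_of(c,t); print(c,t,[(np.round(d["point"],1).tolist(),round(d["conf"],2)) for d in r[:2]])
        except Exception as e: print(c,t,e)
    i=env.camera_info(c); print(np.round(i["camera_matrix"],1).tolist(),np.round(i["pose"],3).tolist())
a=cv2.imread("pics/side0.png");b=cv2.imread("pics/top0.png")
s=env.observe();print(s)
print(env.camera_info("wrist"))
E
```

```text
side till_top [([487.4, 192.5, 71.1], 0.86), ([553.4, 182.9, 36.9], 0.27)]
side channel [([552.1, 179.3, 36.2], 0.77)]
side rod [([441.7, 158.1, 71.3], 0.5), ([443.1, 205.6, 87.9], 0.44)]
side rod_tip [([446.8, 262.3, 90.1], 0.39)]
side sleeve [([442.2, 159.9, 72.7], 0.54)]
side till [([484.8, 194.3, -1.7], 0.72), ([446.3, 262.4, 86.9], 0.44)]
[[353.6, 0.0, 256.5], [0.0, 353.6, 188.1], [0.0, 0.0, 1.0]] [[-0.754, 0.51, -0.414, 981.751], [0.656, 0.579, -0.484, 610.606], [-0.007, -0.637, -0.771, 994.704], [0.0, 0.0, 0.0, 1.0]]
top till_top [([486.3, 190.5, 71.5], 0.96)]
top channel [([554.4, 432.8, -2.8], 0.6), ([552.1, 181.7, 37.2], 0.56)]
top rod [([446.3, 200.8, 93.0], 0.47), ([551.8, 431.6, -1.1], 0.36)]
top rod_tip [([400.8, -372.3, -3.4], 0.21)]
top sleeve [([441.0, 159.9, 70.3], 0.57), ([554.4, 433.5, -2.6], 0.37)]
top till [([488.0, 190.1, -2.8], 0.82)]
[[374.0, 0.0, 254.0], [0.0, 374.0, 192.2], [0.0, 0.0, 1.0]] [[-0.008, -0.996, 0.085, 394.373], [-1.0, 0.008, -0.002, 58.127], [0.001, -0.085, -0.996, 1486.272], [0.0, 0.0, 0.0, 1.0]]
{'clock': 0.7, 'q': array([ 7.52124461e+01,  2
[... 583 characters left out ...]
force': array([ 0.15162411,  0.49809238, -0.78410786]), 'moment': array([ 0.01412152, -0.01577235, -0.01586587]), 'gripper_force': 0.0, 'opening': 91.38040598798821}
{'camera_matrix': array([[331.1114157 ,   0.        , 248.18188992],
       [  0.        , 331.1114157 , 194.15343426],
       [  0.        ,   0.        ,   1.        ]]), 'tool_from_camera': array([[-1.11991305e-04, -9.66756957e-01, -2.55697036e-01,
         7.17423799e+01],
       [ 9.99999990e-01, -1.29789257e-04,  5.27317940e-05,
        -4.38708638e-01],
       [-8.41655570e-05, -2.55697027e-01,  9.66756962e-01,
        -1.56417886e+02],
       [ 0.00000000e+00,  0.00000000e+00,  0.00000000e+00,
         1.00000000e+00]])}
```

View pics/side0.png

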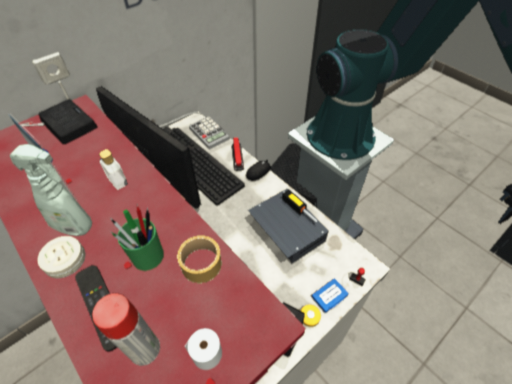

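View pics/top0.png

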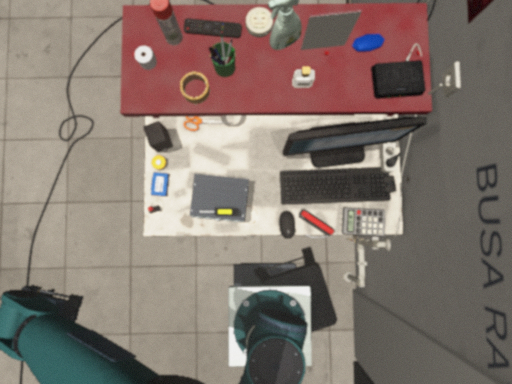

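```bash
cat > h.py <<'E'
import numpy as np, cv2
from workcell import env
def ray(c,uv):
    i=env.camera_info(c)
    if c=="wrist":
        s=env.observe(); T=np.eye(4);T[:3,:3]=s["tcp_rot"];T[:3,3]=s["tcp_pos"];P=T@i["tool_from_camera"]
    else: P=i["pose"]
    d=P[:3,:3]@np.linalg.inv(i["camera_matrix"])@np.r_[uv,1]
    return P[:3,3],d
def onz(c,uv,z):
    o,d=ray(c,uv); return o+d*(z-o[2])/d[2]
E
python3 - <<'E'
from h import *
a=cv2.imread("pics/side0.png")[170:280,230:370];b=cv2.imread("pics/top0.png")[105:245,135:265]
cv2.imwrite("pics/c0.png",np.hstack([cv2.resize(a,(400,314),interpolation=3),np.zeros((314,5,3),np.uint8),cv2.resize(b,(292,314),interpolation=3)]))
print("red edge",[onz("top",(u,113),z).round() for u in (130,220) for z in (0,100)])
env.grab_frame("top");
for c in ["top","side"]:
  env.grab_frame(c)
  for t in ["till","sleeve","rod","mouse","calculator","stapler","stamp","ink_pad","tape_measure"]:
    for d in env.masks_of(c,t)[:2]:
        m=d["region"].astype(np.uint8); k=cv2.findContours(m,0,2)[0]
        if not k: continue
        r=cv2.minAreaRect(max(k,key=cv2.contourArea)); print(c,t,round(d["conf"],2),int(m.sum()),np.round(cv2.boxPoints(r)).tolist())
        if c=="top": print("   xy",[onz("top",p,70 if t=="till" else 10).round()[:2].tolist() for p in cv2.boxPoints(r)])
E
```

```text
red edge [array([848., 556.,   0.]), array([818., 522., 100.]), array([845., 190.,   0.]), array([815., 182., 100.])]
top till 0.61 2129 [[188.0, 217.0], [194.0, 173.0], [249.0, 179.0], [243.0, 223.0]]
   xy [[424.0, 304.0], [593.0, 285.0], [566.0, 75.0], [398.0, 96.0]]
top sleeve 0.69 179 [[214.0, 208.0], [236.0, 208.0], [236.0, 215.0], [214.0, 215.0]]
   xy [[459.0, 214.0], [459.0, 127.0], [431.0, 127.0], [432.0, 213.0]]
top sleeve 0.4 2165 [[189.0, 217.0], [193.0, 173.0], [249.0, 179.0], [245.0, 222.0]]
   xy [[426.0, 314.0], [599.0, 298.0], [574.0, 74.0], [402.0, 92.0]]
top mouse 0.69 367 [[279.0, 211.0], [294.0, 211.0], [294.0, 238.0], [279.0, 238.0]]
   xy [[445.0, -43.0], [445.0, -102.0], [339.0, -100.0], [340.0, -41.0]]
top calculator 0.91 1168 [[340.0, 234.0], [342.0, 207.0], [385.0, 210.0], [383.0, 237.0]]
   xy [[353.0, -282.0], [460.0, -293.0], [447.0, -461.0], [341.0, -450.0]]
top calculator 0.68 360 [[296.0, 216.0], [302.0, 208.0], [333.0, 229.0], [328.0, 237.0]]
   xy [[425.0, -111.0], [458.0, -134.0], [375.0, -255.0], [342.0, -233.0]]
top stapler 0.61 383 [[296.0, 217
[... 599 characters left out ...]
0]]
side sleeve 0.65 305 [[279.0, 198.0], [287.0, 188.0], [307.0, 205.0], [299.0, 215.0]]
side mouse 0.9 320 [[244.0, 174.0], [262.0, 156.0], [272.0, 166.0], [254.0, 184.0]]
side calculator 0.61 728 [[187.0, 128.0], [204.0, 112.0], [229.0, 137.0], [213.0, 154.0]]
side stapler 0.65 299 [[232.0, 138.0], [243.0, 138.0], [243.0, 170.0], [232.0, 170.0]]
side stamp 0.53 126 [[349.0, 277.0], [361.0, 268.0], [368.0, 278.0], [357.0, 287.0]]
side stamp 0.43 2919 [[246.0, 210.0], [284.0, 179.0], [332.0, 236.0], [295.0, 268.0]]
side ink_pad 0.94 688 [[310.0, 296.0], [335.0, 277.0], [349.0, 295.0], [325.0, 314.0]]
side tape_measure 0.87 334 [[301.0, 305.0], [320.0, 305.0], [320.0, 326.0], [301.0, 326.0]]
```

View pics/c0.png

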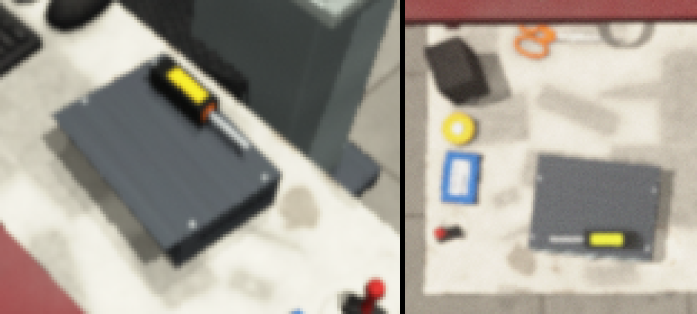

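```bash
cat >> h.py <<'E'
def yaw(R): return np.degrees(np.arctan2(R[1,0],R[0,0]))
def plan(target,yw,n,hand=0,p=None,y0=None):
    """n rows from pose (p,y0) to target; prints rows in tool axes (tool down)."""
    s=env.observe(); p=s["tcp_pos"].copy() if p is None else np.array(p,float); y0=yaw(s["tcp_rot"]) if y0 is None else y0
    t=np.array(target,float); y=y0; rows=[]
    for k in range(n):
        d=(t-p)/(n-k); a=np.radians(y); ex=np.array([np.cos(a),np.sin(a),0]); ey=np.array([np.sin(a),-np.cos(a),0])
        loc=np.round([d@ex/1000,d@ey/1000,-d[2]/1000],3); tw=round(-((yw-y+180)%360-180)/(n-k)/10,2)
        rows.append([loc.tolist(),tw,hand]); p=p+1000*(loc[0]*ex+loc[1]*ey-loc[2]*np.array([0,0,1])); y-=tw*10
    for i in range(0,n,8): print(rows[i:i+8])
    print("end",p.round(1),round(y,1))
E
python3 -c "
from h import *
plan([455,190,290],87,14)"
```

```text
[[[-0.029, -0.03, -0.004], np.float64(0.57), 0], [[-0.031, -0.026, -0.004], np.float64(0.57), 0], [[-0.034, -0.023, -0.005], np.float64(0.57), 0], [[-0.036, -0.02, -0.004], np.float64(0.57), 0], [[-0.038, -0.016, -0.005], np.float64(0.57), 0], [[-0.039, -0.012, -0.004], np.float64(0.57), 0], [[-0.04, -0.008, -0.005], np.float64(0.57), 0], [[-0.041, -0.004, -0.004], np.float64(0.57), 0]]
[[[-0.041, -0.0, -0.005], np.float64(0.58), 0], [[-0.041, 0.004, -0.004], np.float64(0.57), 0], [[-0.041, 0.008, -0.005], np.float64(0.58), 0], [[-0.039, 0.012, -0.004], np.float64(0.57), 0], [[-0.038, 0.016, -0.005], np.float64(0.58), 0], [[-0.037, 0.019, -0.004], np.float64(0.57), 0]]
end [455.1 190.1 290. ] 87.0
```

Call:
arm_command(series=[[[-0.029,-0.03,-0.004],0.57,0],[[-0.031,-0.026,-0.004],0.57,0],[[-0.034,-0.023,-0.005],0.57,0],[[-0.036,-0.02,-0.004],0.57,0],[[-0.038,-0.016,-0.005],0.57,0],[[-0.039,-0.012,-0.004],0.57,0],[[-0.04,-0.008,-0.005],0.57,0],[[-0.041,-0.004,-0.004],0.57,0]])

```text
clock: 2.75
tcp_pos: [327.9, 401.1, 263.3]
tcp_rot: [[-0.52, 0.854, 0.0], [0.854, 0.52, 0.0], [0.0, 0.001, -1.0]]
contact_force: [-0.7, 1.1, -0.1]
opening: 91.1
gripper_force: 0.0
```

Call:
arm_command(series=[[[-0.041,0,-0.005],0.58,0],[[-0.041,0.004,-0.004],0.57,0],[[-0.041,0.008,-0.005],0.58,0],[[-0.039,0.012,-0.004],0.57,0],[[-0.038,0.016,-0.005],0.58,0],[[-0.037,0.019,-0.004],0.57,0],[[0,0,0],0,0],[[0,0,0],0,0]])

```text
clock: 3.75
tcp_pos: [454.9, 190.3, 289.9]
tcp_rot: [[0.051, 0.999, -0.0], [0.999, -0.051, 0.0], [0.0, -0.0, -1.0]]
contact_force: [-0.6, 0.2, -0.6]
opening: 91.3
gripper_force: 0.0
```

```bash
python3 - <<'E'
from h import *
s=env.observe();print(s["tcp_pos"].round(1),yaw(s["tcp_rot"]).round(2),s["clock"],s["contact_force"])
f=env.grab_frame("wrist"); cv2.imwrite("pics/w1.png",cv2.resize(f[:,:,::-1],(768,576),interpolation=3))
for t in ["till_top","rod","rod_tip","sleeve"]:
    print(t,[(np.round(d["point"],1).tolist(),round(d["conf"],2)) for d in env.tip_of("wrist",t)[:2]])
for t in ["till","sleeve","rod"]:
    for d in env.masks_of("wrist",t)[:2]:
        m=d["region"].astype(np.uint8); k=max(cv2.findContours(m,0,2)[0],key=cv2.contourArea); b=cv2.boxPoints(cv2.minAreaRect(k))
        print(t,round(d["conf"],2),int(m.sum()),b.round().tolist(),[onz("wrist",p,{"till":70,"rod":88,"sleeve":104}[t]).round()[:2].tolist() for p in b])
E
```

```text
[454.9 190.3 289.9] 87.05 3.75 [-0.63970797  0.23398093 -0.64778242]
till_top [([484.7, 189.7, 68.3], 0.86), ([553.7, 179.8, 36.7], 0.52)]
rod [([438.2, 203.7, 89.2], 0.55)]
rod_tip [([441.7, 260.4, 91.1], 0.66)]
sleeve [([436.4, 163.7, 70.3], 0.94)]
till 0.73 22273 [[204.0, 249.0], [216.0, 70.0], [368.0, 79.0], [356.0, 259.0]] [[396.0, 95.0], [426.0, 302.0], [588.0, 284.0], [583.0, 73.0]]
sleeve 0.68 2135 [[221.0, 162.0], [249.0, 161.0], [252.0, 241.0], [224.0, 242.0]] [[427.0, 208.0], [457.0, 207.0], [456.0, 118.0], [424.0, 118.0]]
rod 0.73 2043 [[222.0, 162.0], [249.0, 161.0], [252.0, 240.0], [224.0, 241.0]] [[427.0, 205.0], [457.0, 204.0], [455.0, 112.0], [423.0, 113.0]]
rod 0.64 476 [[229.0, 108.0], [244.0, 108.0], [244.0, 166.0], [229.0, 166.0]] [[439.0, 261.0], [454.0, 261.0], [451.0, 199.0], [434.0, 200.0]]
```

View pics/w1.png

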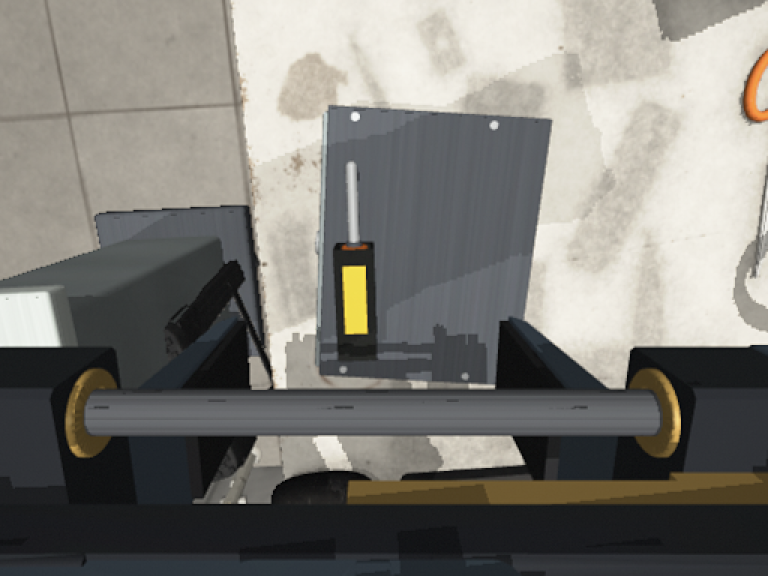

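The wrist view shows the sleeve at (355,300) with the shank running from (353,243) up to the tip at (351,163); the plate corners are at (329,105) and (551,120). The bottom part is hidden by the fingers.

```bash
python3 - <<'E'
from h import *
for n,p,z in [("shank base",(353,243),88),("tip",(351.3,165),88),("sleeve mouth mid",(355,243),104),("sleeve label top",(354.5,266),104),("label bot",(355.5,334),104),("FL",(329,105),70),("BL",(551,120.5),70),("BR-ish",(527,318),70),("screwFL",(355,117),70),("screwBL",(494,125),70),("screwFR",(343,370),70),("screwBR",(465,376),70)]:
    print(n,onz("wrist",np.array(p)/1.5,z).round(1))
plan([445,236,200],87,4); plan([445,236,86],87,5,p=[445,236,200],y0=87)
E
```

```text
shank base [441.7 204.2  88. ]
tip [443.8 259.1  88. ]
sleeve mouth mid [443.8 206.7 104. ]
sleeve label top [442.5 190.4 104. ]
label bot [440.1 139.8 104. ]
FL [429.8 301.2  70. ]
BL [588.3 282.6  70. ]
BR-ish [575.3 134.1  70. ]
screwFL [447.8 292.2  70. ]
screwBL [547.4 281.6  70. ]
screwFR [426.2  97.1  70. ]
screwBR [525.9  86.7  70. ]
[[[0.011, -0.003, 0.022], np.float64(0.0), 0], [[0.011, -0.003, 0.023], np.float64(0.0), 0], [[0.011, -0.003, 0.022], np.float64(0.0), 0], [[0.012, -0.003, 0.023], np.float64(0.01), 0]]
end [445.2 236.  199.9] 87.0
[[[0.0, 0.0, 0.023], 0.0, 0], [[0.0, 0.0, 0.023], -0.0, 0], [[0.0, 0.0, 0.023], -0.0, 0], [[0.0, 0.0, 0.022], -0.0, 0], [[0.0, 0.0, 0.023], -0.0, 0]]
end [445. 236.  86.] 87.0
```

Call:
arm_command(series=[[[0.011,0,0.03],0,0],[[0.011,0,0.04],0,0],[[0.011,0,0.04],0,0],[[0.01,-0.014,0.04],0,0],[[0,0,0.03],0,0],[[0,0,0.015],0,0],[[0,0,0],0,0]])

```text
clock: 5.03
tcp_pos: [443.2, 233.7, 94.6]
tcp_rot: [[0.052, 0.999, -0.001], [0.999, -0.052, -0.001], [-0.001, -0.001, -1.0]]
contact_force: [0.1, 0.0, 0.1]
opening: 91.4
gripper_force: 0.0
```

```bash
python3 - <<'E'
from h import *
s=env.observe();print(s["tcp_pos"].round(1),yaw(s["tcp_rot"]).round(2),s["clock"],s["contact_force"])
f=env.grab_frame("wrist"); cv2.imwrite("pics/w2.png",f[:,:,::-1])
print([(np.round(d["point"],1).tolist(),round(d["conf"],2)) for t in ("rod","rod_tip") for d in env.tip_of("wrist",t)[:2]])
E
```

```text
[443.2 233.7  94.6] 87.02 5.025 [0.14704118 0.04093944 0.14689673]
[([436.2, 205.7, 89.4], 0.84), ([440.3, 261.3, 89.5], 0.58), ([483.7, 189.5, 2.1], 0.43)]
```

View pics/w2.png

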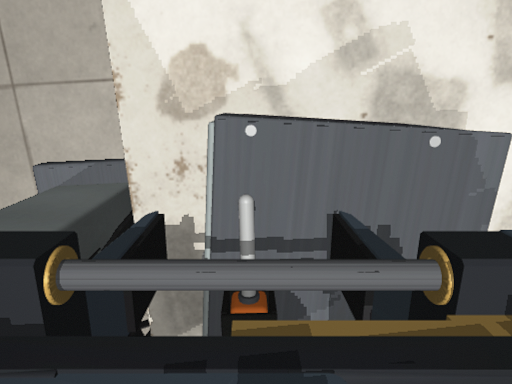

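The shank (tip at (246,198)) is centred between the open fingers and the mouth is at (249,300). Closing now.

Call:
arm_command(series=[[[0,0,0],0,1],[[0,0,0],0,1],[[0,0,0],0,1],[[0,0,0],0,1],[[0,0,0],0,1],[[0,0,0],0,1]], newtons=45)

```text
clock: 5.92
tcp_pos: [443.3, 233.8, 94.9]
tcp_rot: [[0.052, 0.999, -0.0], [0.999, -0.052, -0.0], [-0.0, -0.0, -1.0]]
contact_force: [0.0, 0.7, 1.0]
opening: 34.0
gripper_force: 0.0
```

Call:
arm_command(series=[[[0,0,0],0,1],[[0,0,0],0,1],[[0,0,0],0,1],[[0,0,0],0,1]])

```text
clock: 6.42
tcp_pos: [443.4, 233.8, 94.9]
tcp_rot: [[0.052, 0.999, 0.0], [0.999, -0.052, -0.0], [-0.0, 0.0, -1.0]]
contact_force: [0.2, 0.6, 0.3]
opening: 6.8
gripper_force: 45.0
```

Call:
arm_command(series=[[[0.005,0,0],0,1],[[0.012,0,0],0,1],[[0.015,0,0],0,1],[[0.015,0,0],0,1],[[0.015,0,0],0,1],[[0.015,0,0],0,1],[[0.013,0,0],0,1],[[0,0,0],0,1]])

```text
clock: 7.42
tcp_pos: [448.1, 324.5, 94.9]
tcp_rot: [[0.051, 0.999, 0.0], [0.999, -0.051, 0.0], [0.0, 0.0, -1.0]]
contact_force: [0.4, -0.4, -1.0]
opening: 7.0
gripper_force: 45.0
```

```bash
python3 - <<'E'
from h import *
s=env.observe();print(s["tcp_pos"].round(1),yaw(s["tcp_rot"]).round(2),s["clock"],s["contact_force"],s["opening"])
f=env.grab_frame("side"); cv2.imwrite("pics/s3.png",cv2.resize(f[150:290,220:400,::-1],(720,560),interpolation=3))
print([(np.round(d["point"],1).tolist(),round(d["conf"],2)) for t in ("rod","rod_tip") for d in env.tip_of("side",t)[:2]])
E
```

```text
[448.1 324.5  94.9] 87.07 7.425 [ 0.36496721 -0.4272129  -1.01468194] 6.963117166766593
[([450.8, 293.4, 90.2], 0.45), ([389.3, -72.2, 2.0], 0.51)]
```

View pics/s3.png

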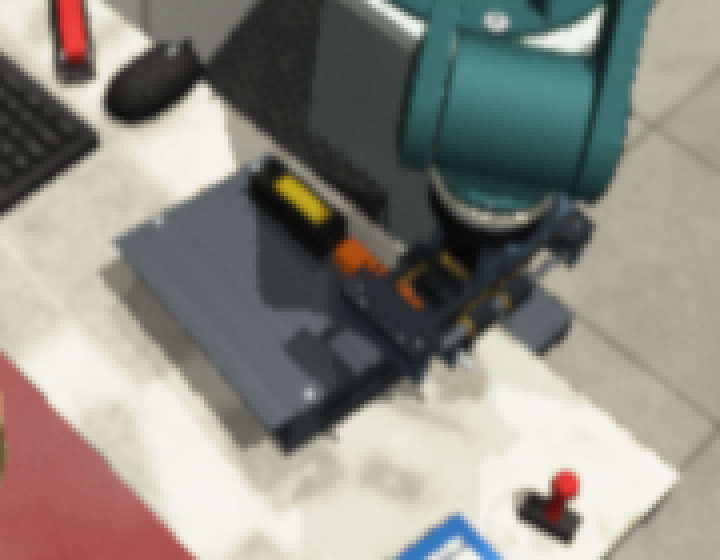

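```bash
python3 - <<'E'
from h import *
plan([449,340,150],87,3,1)
plan([455,269,150],173.7,10,1,p=[449,340,150],y0=87)
E
```

```text
[[[0.006, 0.0, -0.018], np.float64(0.0), 1], [[0.005, 0.0, -0.019], np.float64(0.0), 1], [[0.006, 0.0, -0.018], np.float64(0.0), 1]]
end [448.7 340.3 149.8] 87.0
[[[-0.007, 0.001, -0.0], -0.87, 1], [[-0.007, -0.0, -0.0], -0.87, 1], [[-0.007, -0.001, -0.0], -0.87, 1], [[-0.007, -0.002, -0.0], -0.87, 1], [[-0.006, -0.003, -0.0], -0.86, 1], [[-0.006, -0.004, -0.0], -0.87, 1], [[-0.005, -0.005, -0.0], -0.86, 1], [[-0.004, -0.006, -0.0], -0.87, 1]]
[[[-0.003, -0.007, -0.0], -0.87, 1], [[-0.003, -0.007, -0.0], -0.86, 1]]
end [455.2 268.5 150. ] 173.7
```

Call:
arm_command(series=[[[0.01,0,-0.001],0,1],[[0.005,0,-0.018],0,1],[[0.001,0,-0.036],0,1],[[-0.007,0.001,0],-0.87,1],[[-0.007,0,0],-0.87,1],[[-0.007,-0.001,0],-0.87,1],[[-0.007,-0.002,0],-0.87,1],[[-0.006,-0.003,0],-0.86,1]])

```text
clock: 8.57
tcp_pos: [452.9, 304.8, 151.3]
tcp_rot: [[-0.652, 0.758, 0.001], [0.758, 0.652, 0.001], [-0.0, 0.001, -1.0]]
contact_force: [-0.4, 0.7, -0.8]
opening: 6.8
gripper_force: 45.0
```

Call:
arm_command(series=[[[-0.006,-0.004,0],-0.87,1],[[-0.005,-0.005,0],-0.86,1],[[-0.004,-0.006,0],-0.87,1],[[-0.003,-0.007,0],-0.87,1],[[-0.003,-0.007,0],-0.86,1],[[0,0,0.025],0,1],[[0,0,0.025],0,1],[[0,0,0],0,1]])

```text
clock: 9.57
tcp_pos: [454.5, 267.9, 99.7]
tcp_rot: [[-0.994, 0.109, -0.002], [0.109, 0.994, -0.001], [0.002, -0.001, -1.0]]
contact_force: [-0.3, -0.2, -0.9]
opening: 6.6
gripper_force: 45.0
```

```bash
python3 - <<'E'
from h import *
s=env.observe();print(s["tcp_pos"].round(1),yaw(s["tcp_rot"]).round(2),s["clock"],s["contact_force"],s["opening"])
for c in ("top","side"):
  env.grab_frame(c)
  print([(np.round(d["point"],1).tolist(),round(d["conf"],2)) for t in ("rod","rod_tip") for d in env.tip_of(c,t)[:2]])
f=env.grab_frame("wrist"); cv2.imwrite("pics/w4.png",f[:,:,::-1])
E
```

```text
[454.5 267.9  99.7] 173.72 9.575 [-0.32972886 -0.20440793 -0.85697353] 6.578551041892859
[([484.0, 189.9, 70.4], 0.52)]
[([488.1, 265.3, 94.3], 0.7), ([559.3, 430.8, 1.8], 0.71)]
```

View pics/w4.png

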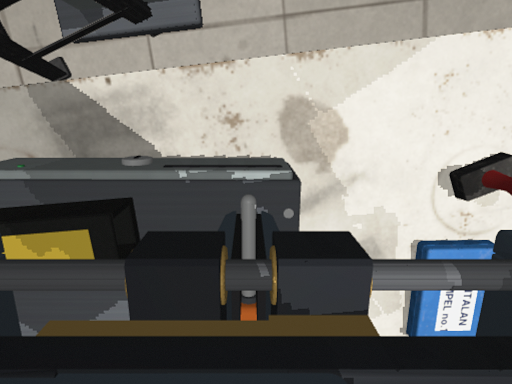

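Call:
arm_command(series=[[[0,0,0.006],0,1],[[0,0,0.004],0,1],[[0,0,0.001],0,1],[[0,0,0.001],0,1],[[0,0,0],0,1]])

```text
clock: 10.55
tcp_pos: [455.1, 268.1, 87.9]
tcp_rot: [[-0.994, 0.109, -0.0], [0.109, 0.994, -0.0], [0.0, -0.0, -1.0]]
contact_force: [0.5, 0.4, -0.5]
opening: 6.6
gripper_force: 45.0
```

Call:
arm_command(series=[[[0,0,0.001],0,1],[[0,0,0],0,1]])

```text
clock: 10.8
tcp_pos: [455.2, 268.1, 87.0]
tcp_rot: [[-0.994, 0.109, 0.0], [0.109, 0.994, 0.0], [-0.0, 0.0, -1.0]]
contact_force: [0.2, 1.2, -0.8]
opening: 6.8
gripper_force: 45.0
```

Call:
arm_command(series=[[[0,0,0],0,0.55],[[0,0,0],0,0.55],[[0,0,0],0,0.55],[[0,0,0],0,0.55],[[0,0,0],0,0.55],[[0,0,-0.02],0,0.55],[[0,0,-0.04],0,0.5],[[0,0,0],0,0.5]])

```text
clock: 11.8
tcp_pos: [456.5, 268.9, 149.4]
tcp_rot: [[-0.994, 0.109, 0.004], [0.109, 0.994, 0.002], [-0.004, 0.002, -1.0]]
contact_force: [0.1, -0.3, -0.0]
opening: 45.4
gripper_force: 0.0
```

```bash
python3 - <<'E'
from h import *
s=env.observe();print(s["tcp_pos"].round(1),yaw(s["tcp_rot"]).round(2),s["clock"],s["contact_force"],s["opening"])
for c in ("side","wrist"):
  f=env.grab_frame(c)
  print([(np.round(d["point"],1).tolist(),round(d["conf"],2)) for t in ("rod","rod_tip") for d in env.tip_of(c,t)[:2]])
cv2.imwrite("pics/w5.png",f[:,:,::-1])
E
```

```text
[456.5 268.9 149.4] 173.72 11.8 [ 0.10950248 -0.29761013 -0.00448623] 45.380374628600556
[([488.1, 265.3, 80.4], 0.66), ([431.0, 270.2, 80.0], 0.48)]
[([484.5, 264.0, 78.9], 0.87), ([423.4, 268.8, 83.2], 0.86), ([481.5, 190.5, 2.8], 0.17)]
```

View pics/w5.png

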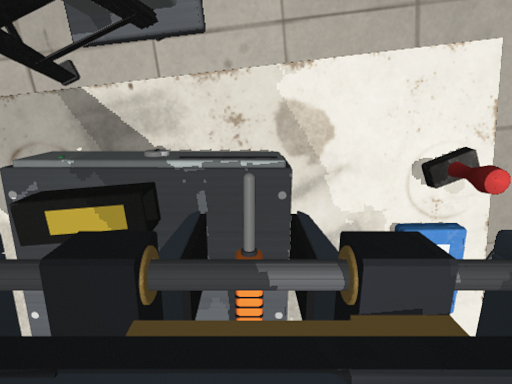

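The rod lies flat on the plate: tip at (248,177), handle from (249,252), aligned with the tool. Moving back to the handle to regrasp.

Call:
arm_command(series=[[[-0.03,0,0],0,0.5],[[-0.03,0,0],0,0.5],[[-0.014,0,0.01],0,0.5],[[0,0,0.025],0,0.5],[[0,0,0.02],0,0.5],[[0,0,0.007],0,0.5],[[0,0,0],0,1],[[0,0,0],0,1]], newtons=45)

```text
clock: 13.1
tcp_pos: [528.5, 260.1, 85.0]
tcp_rot: [[-0.994, 0.109, 0.0], [0.109, 0.994, 0.0], [-0.0, 0.0, -1.0]]
contact_force: [0.2, 0.4, 0.4]
opening: 28.5
gripper_force: 0.0
```

Call:
arm_command(series=[[[0,0,0],0,1],[[0,0,0],0,1],[[0,0,0],0,1]])

```text
clock: 13.48
tcp_pos: [528.6, 260.0, 85.0]
tcp_rot: [[-0.994, 0.109, -0.0], [0.109, 0.994, 0.0], [0.0, 0.0, -1.0]]
contact_force: [-1.6, 0.7, 0.7]
opening: 19.9
gripper_force: 45.0
```

```bash
cat >> h.py <<'E'
TY=-6.3; O=np.array([486.5,190.]); a=np.radians(TY); RT=np.array([[np.cos(a),-np.sin(a)],[np.sin(a),np.cos(a)]])
def w(x,y): return O+RT@[x,y]
def loc(p): return RT.T@(np.array(p[:2])-O)
E
python3 - <<'E'
from h import *
s=env.observe(); print(loc(s["tcp_pos"]))
p=s["tcp_pos"]; 
plan([*w(209,30),130],173.7,8,1,p=[p[0],p[1],130]); print(w(209,30))
E
```

```text
[34.14195967 74.23175501]
[[[-0.022, -0.006, -0.0], np.float64(0.0), 1], [[-0.022, -0.005, -0.0], np.float64(0.0), 1], [[-0.022, -0.006, -0.0], np.float64(0.0), 1], [[-0.022, -0.005, -0.0], np.float64(0.0), 1], [[-0.022, -0.006, -0.0], np.float64(0.0), 1], [[-0.022, -0.005, -0.0], np.float64(0.0), 1], [[-0.021, -0.006, -0.0], np.float64(0.0), 1], [[-0.022, -0.005, -0.0], np.float64(0.0), 1]]
end [697.7 197.2 130. ] 173.7
[697.52986902 196.88435765]
```

Call:
arm_command(series=[[[0,0,-0.02],0,1],[[0,0,-0.025],0,1],[[-0.035,0,0],0,1],[[-0.035,-0.011,0],0,1],[[-0.035,-0.011,0],0,1],[[-0.035,-0.011,0],0,1],[[-0.035,-0.011,0],0,1],[[0,0,0],0,1]])

```text
clock: 14.48
tcp_pos: [699.9, 196.1, 131.4]
tcp_rot: [[-0.994, 0.111, 0.002], [0.111, 0.994, 0.0], [-0.002, 0.001, -1.0]]
contact_force: [-1.1, -0.2, -1.1]
opening: 19.3
gripper_force: 45.0
```

```bash
python3 - <<'E'
from h import *
s=env.observe();print(s["tcp_pos"].round(1),loc(s["tcp_pos"]),yaw(s["tcp_rot"]).round(2),s["clock"],s["contact_force"],s["opening"])
for c in ("side","top"):
  f=env.grab_frame(c)
  for t in ("rod","rod_tip","channel","till_top"):
    for d in env.tip_of(c,t)[:1]: print(c,t,np.round(d["point"],1),loc(d["point"]).round(1),round(d["conf"],2))
  if c=="side": im=f
cv2.imwrite("pics/s6.png",cv2.resize(im[130:290,200:400,::-1],(700,560),interpolation=3))
E
```

```text
[699.9 196.1 131.4] [211.4651757   29.46277056] 173.63 14.475 [-1.08506345 -0.17569897 -1.05135199] 19.29633266173853
side rod [663.  202.  125.1] [174.1  31.3] 0.36
side rod_tip [602.4 208.5 127. ] [113.2  31.1] 0.44
side channel [554.8 178.6  38.1] [69.1 -3.8] 0.57
side till_top [486.  192.6  70. ] [-0.8  2.5] 0.58
top rod_tip [390.5 -71.5   1.8] [ -66.7 -270.5] 0.41
top channel [453.9 451.4  -1.3] [-61.1 256.2] 0.16
```

View pics/s6.png

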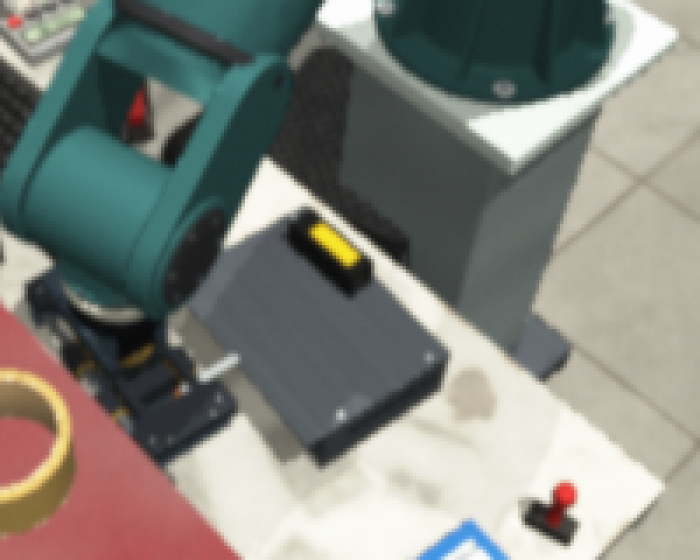

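The rod is held level behind the till with its tip at (235,360), clear of the eave edge. Going down now.

Call:
arm_command(series=[[[0,0,0.025],0,1],[[0,0,0.03],0,1],[[0,0,0.025],0,1],[[0,0,0.01],0,1],[[0,0,0],0,1],[[0,0,0],0,1]])

```text
clock: 15.72
tcp_pos: [698.4, 197.3, 40.9]
tcp_rot: [[-0.994, 0.109, 0.001], [0.109, 0.994, 0.0], [-0.001, 0.0, -1.0]]
contact_force: [-0.1, 0.2, -1.2]
opening: 20.0
gripper_force: 45.0
```

Call:
arm_command(series=[[[0.008,0,0],0,1],[[0.008,0,0],0,1],[[0.008,0,0],0,1],[[0.006,0,0],0,1],[[0,0,0],0,1],[[0,0,0],0,1]])

```text
clock: 16.48
tcp_pos: [668.2, 200.4, 40.0]
tcp_rot: [[-0.994, 0.109, 0.0], [0.109, 0.994, 0.0], [-0.0, 0.0, -1.0]]
contact_force: [1.0, -0.0, -1.2]
opening: 19.5
gripper_force: 45.0
```

Call:
arm_command(series=[[[0.003,0,-0.0015],0,1],[[0.002,0,0],0,1],[[0,0,0],0,1],[[0,0,0],0,1]])

```text
clock: 16.98
tcp_pos: [663.0, 201.0, 41.4]
tcp_rot: [[-0.994, 0.109, 0.0], [0.109, 0.994, -0.0], [-0.0, -0.0, -1.0]]
contact_force: [-0.3, 0.1, -0.8]
opening: 19.8
gripper_force: 45.0
```

Call:
arm_command(series=[[[0.0015,0,0],0,1],[[0,0,0],0,1],[[0,0,0],0,1]])

```text
clock: 17.35
tcp_pos: [661.5, 201.1, 41.4]
tcp_rot: [[-0.994, 0.109, -0.0], [0.109, 0.994, -0.0], [0.0, -0.0, -1.0]]
contact_force: [0.5, 0.1, -0.4]
opening: 19.8
gripper_force: 45.0
```

Call:
arm_command(series=[[[0.0015,0,0],0,1],[[0,0,0],0,1],[[0,0,0],0,1]])

```text
clock: 17.73
tcp_pos: [660.0, 201.3, 41.4]
tcp_rot: [[-0.994, 0.109, 0.0], [0.109, 0.994, -0.0], [-0.0, -0.0, -1.0]]
contact_force: [-0.3, -0.1, -1.0]
opening: 19.6
gripper_force: 45.0
```

Call:
arm_command(series=[[[0.001,0,0],0,1],[[0,0,0],0,1]])

```text
clock: 17.98
tcp_pos: [658.9, 201.4, 41.4]
tcp_rot: [[-0.994, 0.109, -0.0], [0.109, 0.994, -0.0], [0.0, -0.0, -1.0]]
contact_force: [0.0, -1.1, -1.6]
opening: 19.9
gripper_force: 45.0
```

Call:
arm_command(series=[[[0.001,0,0],0,1],[[0,0,0],0,1]])

```text
clock: 18.23
tcp_pos: [658.0, 201.5, 41.5]
tcp_rot: [[-0.994, 0.109, 0.0], [0.109, 0.994, 0.0], [-0.0, 0.0, -1.0]]
contact_force: [1.1, 0.5, -0.1]
opening: 19.5
gripper_force: 45.0
```

Call:
arm_command(series=[[[0.001,0,0],0,1],[[0,0,0],0,1]])

```text
clock: 18.48
tcp_pos: [657.6, 201.7, 41.7]
tcp_rot: [[-0.994, 0.109, 0.001], [0.109, 0.994, 0.0], [-0.001, 0.0, -1.0]]
contact_force: [5.5, -0.1, -2.0]
opening: 19.6
gripper_force: 45.0
```

Call:
arm_command(series=[[[0.001,0,0],0,1],[[0,0,0],0,1]])

```text
clock: 18.73
tcp_pos: [657.4, 201.8, 42.0]
tcp_rot: [[-0.994, 0.109, 0.003], [0.109, 0.994, 0.0], [-0.003, 0.001, -1.0]]
contact_force: [8.5, -2.4, -1.5]
opening: 19.6
gripper_force: 45.0
```

Call:
arm_command(series=[[[-0.004,0,0],0,1],[[0,-0.005,0],0,1],[[0.0035,0,0],0,1],[[0,0,0],0,1],[[0,0,0],0,1]])

```text
clock: 19.35
tcp_pos: [656.9, 196.5, 41.9]
tcp_rot: [[-0.994, 0.109, 0.003], [0.109, 0.994, 0.0], [-0.002, 0.0, -1.0]]
contact_force: [7.4, -2.6, -1.9]
opening: 20.0
gripper_force: 45.0
```

Call:
arm_command(series=[[[-0.004,0,0],0,1],[[0,-0.005,0],0,1],[[0.004,0,0],0,1],[[0,0,0],0,1],[[0,0,0],0,1]])

```text
clock: 19.98
tcp_pos: [656.4, 191.6, 41.9]
tcp_rot: [[-0.994, 0.109, 0.003], [0.109, 0.994, 0.0], [-0.003, 0.001, -1.0]]
contact_force: [6.1, -2.6, -1.3]
opening: 19.3
gripper_force: 45.0
```

Call:
arm_command(series=[[[-0.004,0,0],0,1],[[0,-0.005,0],0,1],[[0.004,0,0],0,1],[[0,0,0],0,1],[[0,0,0],0,1]])

```text
clock: 20.6
tcp_pos: [655.9, 186.7, 41.9]
tcp_rot: [[-0.994, 0.109, 0.003], [0.109, 0.994, 0.0], [-0.003, 0.001, -1.0]]
contact_force: [6.8, -2.0, -0.8]
opening: 19.8
gripper_force: 45.0
```

Call:
arm_command(series=[[[-0.004,0,0],0,1],[[0,-0.005,0],0,1],[[0.004,0,0],0,1],[[0,0,0],0,1],[[0,0,0],0,1]])

```text
clock: 21.22
tcp_pos: [655.3, 181.7, 42.0]
tcp_rot: [[-0.994, 0.109, 0.003], [0.109, 0.994, 0.0], [-0.003, 0.001, -1.0]]
contact_force: [7.5, -1.4, -1.2]
opening: 19.9
gripper_force: 45.0
```

Call:
arm_command(series=[[[-0.004,0,0],0,1],[[0,-0.005,0],0,1],[[0.004,0,0],0,1],[[0,0,0],0,1],[[0,0,0],0,1]])

```text
clock: 21.85
tcp_pos: [654.7, 176.7, 41.9]
tcp_rot: [[-0.994, 0.109, 0.003], [0.109, 0.994, 0.0], [-0.003, 0.0, -1.0]]
contact_force: [6.0, -2.3, -1.8]
opening: 19.9
gripper_force: 45.0
```

Call:
arm_command(series=[[[-0.004,0,0],0,1],[[0,-0.005,0],0,1],[[0.004,0,0],0,1],[[0,0,0],0,1],[[0,0,0],0,1]])

```text
clock: 22.48
tcp_pos: [654.0, 171.6, 41.8]
tcp_rot: [[-0.994, 0.109, 0.002], [0.109, 0.994, -0.0], [-0.002, 0.0, -1.0]]
contact_force: [6.1, -1.9, -2.1]
opening: 19.8
gripper_force: 45.0
```

Call:
arm_command(series=[[[-0.004,0,0],0,1],[[0,-0.005,0],0,1],[[0.004,0,0],0,1],[[0,0,0],0,1],[[0,0,0],0,1]])

```text
clock: 23.1
tcp_pos: [652.6, 166.9, 41.5]
tcp_rot: [[-0.994, 0.109, -0.0], [0.109, 0.994, 0.0], [0.0, -0.0, -1.0]]
contact_force: [-0.2, 0.5, -1.4]
opening: 19.7
gripper_force: 45.0
```

Call:
arm_command(series=[[[-0.004,0,0],0,1],[[0,-0.005,0],0,1],[[0.004,0,0],0,1],[[0,0,0],0,1],[[0,0,0],0,1]])

```text
clock: 23.72
tcp_pos: [652.2, 162.0, 41.5]
tcp_rot: [[-0.994, 0.109, 0.0], [0.109, 0.994, 0.0], [-0.0, 0.0, -1.0]]
contact_force: [0.3, 1.1, -0.7]
opening: 19.6
gripper_force: 45.0
```

Call:
arm_command(series=[[[-0.004,0,0],0,1],[[0,-0.004,0],0,1],[[0.004,0,0],0,1],[[0,0,0],0,1],[[0,0,0],0,1]])

```text
clock: 24.35
tcp_pos: [652.7, 157.8, 41.9]
tcp_rot: [[-0.994, 0.109, 0.003], [0.109, 0.994, 0.0], [-0.003, 0.0, -1.0]]
contact_force: [6.2, -1.9, -2.6]
opening: 19.9
gripper_force: 45.0
```

Call:
arm_command(series=[[[-0.004,0,0],0,1],[[0,0.006,0],0,1],[[0.004,0,0],0,1],[[0.002,0,0],0,1],[[0,0,0],0,1]])

```text
clock: 24.98
tcp_pos: [650.0, 164.2, 41.4]
tcp_rot: [[-0.994, 0.109, -0.0], [0.109, 0.994, -0.0], [0.0, -0.0, -1.0]]
contact_force: [0.2, -0.6, -0.8]
opening: 19.6
gripper_force: 45.0
```

Call:
arm_command(series=[[[0.002,0,0],0,1],[[0.001,0,0],0,1],[[0,0,0],0,1]])

```text
clock: 25.35
tcp_pos: [647.4, 164.4, 41.5]
tcp_rot: [[-0.994, 0.11, 0.0], [0.11, 0.994, 0.0], [-0.0, 0.0, -1.0]]
contact_force: [-0.3, 0.7, 0.0]
opening: 19.6
gripper_force: 45.0
```

Call:
arm_command(series=[[[0.002,0,0],0,1],[[0.001,0,0],0,1],[[0,0,0],0,1]])

```text
clock: 25.72
tcp_pos: [644.3, 164.8, 41.4]
tcp_rot: [[-0.994, 0.109, -0.0], [0.109, 0.994, 0.0], [0.0, 0.0, -1.0]]
contact_force: [0.2, 0.1, 0.4]
opening: 19.7
gripper_force: 45.0
```

Call:
arm_command(series=[[[0.001,0,0],0,1],[[0.001,0,0],0,1],[[0,0,0],0,1]])

```text
clock: 26.1
tcp_pos: [642.3, 165.0, 41.4]
tcp_rot: [[-0.994, 0.109, -0.0], [0.109, 0.994, 0.0], [0.0, 0.0, -1.0]]
contact_force: [-0.1, 1.3, -0.3]
opening: 19.6
gripper_force: 45.0
```

Call:
arm_command(series=[[[0.003,0,0],0,1],[[0.002,0,0],0,1],[[0,0,0],0,1]])

```text
clock: 26.48
tcp_pos: [637.1, 165.6, 41.4]
tcp_rot: [[-0.994, 0.109, -0.0], [0.109, 0.994, -0.0], [0.0, -0.0, -1.0]]
contact_force: [-0.2, 1.6, -0.1]
opening: 19.6
gripper_force: 45.0
```

Call:
arm_command(series=[[[0.003,0,0],0,1],[[0.002,0,0],0,1],[[0.002,0,0],0,1],[[0,0,0],0,1]])

```text
clock: 26.98
tcp_pos: [630.2, 166.3, 41.4]
tcp_rot: [[-0.994, 0.109, -0.0], [0.109, 0.994, -0.0], [0.0, -0.0, -1.0]]
contact_force: [-0.3, 2.9, 0.8]
opening: 19.9
gripper_force: 45.0
```

Call:
arm_command(series=[[[0.002,0,0],0,1],[[0.002,0,0],0,1],[[0,0,0],0,1]])

```text
clock: 27.35
tcp_pos: [627.4, 166.7, 41.8]
tcp_rot: [[-0.994, 0.109, 0.002], [0.109, 0.994, 0.0], [-0.002, 0.0, -1.0]]
contact_force: [4.9, 1.0, 0.6]
opening: 19.4
gripper_force: 45.0
```

Call:
arm_command(series=[[[0.002,0,0],0,1],[[0.001,0,0],0,1],[[0,0,0],0,1]])

```text
clock: 27.72
tcp_pos: [624.7, 167.0, 41.9]
tcp_rot: [[-0.994, 0.109, 0.003], [0.109, 0.994, 0.0], [-0.003, 0.0, -1.0]]
contact_force: [5.6, -0.4, -0.6]
opening: 19.3
gripper_force: 45.0
```

Plunger reached. Pressing on in small steps.

Call:
arm_command(series=[[[0.002,0,0],0,1],[[0.001,0,0],0,1],[[0,0,0],0,1]])

```text
clock: 28.1
tcp_pos: [621.9, 167.4, 42.0]
tcp_rot: [[-0.994, 0.109, 0.003], [0.109, 0.994, 0.0], [-0.003, 0.001, -1.0]]
contact_force: [7.1, -0.7, -1.5]
opening: 19.8
gripper_force: 45.0
```

Call:
arm_command(series=[[[0.001,0,0],0,1],[[0.001,0,0],0,1],[[0,0,0],0,1]])

```text
clock: 28.48
tcp_pos: [619.5, 167.6, 41.8]
tcp_rot: [[-0.994, 0.109, 0.002], [0.109, 0.994, 0.0], [-0.002, 0.0, -1.0]]
contact_force: [5.6, 0.5, -1.1]
opening: 19.7
gripper_force: 45.0
```

```bash
python3 - <<'E'
from h import *
s=env.observe();print(s["tcp_pos"].round(1),loc(s["tcp_pos"]),s["clock"],s["contact_force"],s["opening"])
for c in ("side","wrist"):
  f=env.grab_frame(c)
  for d in env.tip_of(c,"drawer")[:2]: print(c,d)
  if c=="side": im=f
cv2.imwrite("pics/s7.png",cv2.resize(im[130:290,200:400,::-1],(700,560),interpolation=3))
E
```

```text
[619.5 167.6  41.8] [134.69997423  -7.68159371] 28.475 [ 5.63256467  0.4971913  -1.12359124] 19.69365731173395Traceback (most recent call last):
  File "<stdin>", line 5, in <module>
ValueError: it knows: calculator, channel, ink_pad, mouse, rod, rod_tip, sleeve, stamp, stapler, tape_measure, till, till_top
```

Call:
arm_command(series=[[[0.001,0,0],0,1],[[0,0,0],0,1]])

```text
clock: 28.78
tcp_pos: [618.6, 167.7, 41.9]
tcp_rot: [[-0.994, 0.109, 0.002], [0.109, 0.994, 0.0], [-0.002, 0.0, -1.0]]
contact_force: [6.1, 1.3, -0.8]
opening: 19.8
gripper_force: 45.0
```

```bash
python3 - <<'E'
from h import *
f=env.grab_frame("side")[:,:,::-1]; g=cv2.imread("pics/side0.png"); cv2.imwrite("pics/s7.png",f)
i=env.camera_info("side"); 
for x in (-80,-100,-120,-140):
  for y in (-60,0,60,90):
    P=np.linalg.inv(i["pose"])@np.r_[w(x,y),58,1]; u,v,_=(i["camera_matrix"]@P[:3])/P[2]; u,v=int(round(u)),int(round(v)); print(x,y,(u,v),f[v,u],g[v,u])
E
```

```text
-80 -60 (297, 196) [30 59 69] [131 153 158]
-80 0 (309, 208) [149 151 149] [196 214 217]
-80 60 (321, 220) [23 22 23] [224 235 237]
-80 90 (327, 227) [ 48  96 123] [217 230 232]
-100 -60 (302, 194) [65 66 62] [29 30 29]
-100 0 (313, 205) [71 73 68] [104 115 119]
-100 60 (325, 217) [30 30 28] [195 215 221]
-100 90 (332, 224) [67 70 66] [222 234 237]
-120 -60 (306, 191) [132 137 126] [36 37 36]
-120 0 (318, 202) [174 178 165] [61 62 57]
-120 60 (330, 215) [107 110 102] [62 64 60]
-120 90 (336, 221) [106 109 101] [65 67 62]
-140 -60 (311, 188) [71 73 68] [63 66 60]
-140 0 (322, 200) [71 74 68] [62 65 60]
-140 60 (335, 212) [ 97 100  92] [62 64 59]
-140 90 (341, 218) [102 106  98] [91 94 86]
```

The side image comparison shows the drawer has come out, with the panel now at about x = -120 mm in the till frame. Drawing the rod out.

Call:
arm_command(series=[[[-0.005,0,0],0,1],[[-0.01,0,0],0,1],[[-0.013,0,0],0,1],[[-0.015,0,0],0,1],[[-0.015,0,0],0,1],[[-0.015,0,0],0,1],[[-0.01,0,0],0,1],[[0,0,0],0,1]])

```text
clock: 29.82
tcp_pos: [700.7, 158.5, 41.3]
tcp_rot: [[-0.994, 0.11, 0.0], [0.11, 0.994, -0.0], [-0.0, 0.0, -1.0]]
contact_force: [0.5, -0.3, -1.1]
opening: 20.2
gripper_force: 45.0
```

Call:
arm_command(series=[[[0,0,-0.03],0,1],[[0,0,-0.035],0,1],[[0,0,-0.025],0,1],[[0,0,0],0,1]])

```text
clock: 30.32
tcp_pos: [700.9, 158.9, 133.4]
tcp_rot: [[-0.994, 0.109, 0.003], [0.109, 0.994, 0.001], [-0.003, 0.001, -1.0]]
contact_force: [-0.3, 0.2, -1.8]
opening: 19.5
gripper_force: 45.0
```

```bash
python3 - <<'E'
from h import *
s=env.observe();print(s["tcp_pos"].round(1),loc(s["tcp_pos"]),yaw(s["tcp_rot"]),s["clock"],s["contact_force"],s["opening"])
env.grab_frame("side")
for t in ("rod","rod_tip"):
    for d in env.tip_of("side",t)[:1]: print(t,np.round(d["point"],1),loc(d["point"]).round(1),round(d["conf"],2))
plan([528.6,260,s["tcp_pos"][2]],173.7,8,1)
E
```

```text
[700.9 158.9 133.4] [216.47939808  -7.38712609] 173.7248755526736 30.325 [-0.33848709  0.15263792 -1.83707319] 19.538257503908895
rod [660.7 164.4 127.9] [176.   -6.3] 0.43
rod_tip [600.4 170.5 131. ] [115.4  -6.9] 0.51
[[[0.023, 0.01, -0.0], np.float64(0.0), 1], [[0.023, 0.01, -0.0], np.float64(0.0), 1], [[0.022, 0.01, -0.001], np.float64(0.0), 1], [[0.023, 0.01, -0.0], np.float64(0.0), 1], [[0.022, 0.011, -0.001], np.float64(0.0), 1], [[0.023, 0.01, -0.0], np.float64(0.0), 1], [[0.022, 0.011, -0.001], np.float64(0.0), 1], [[0.023, 0.01, -0.0], np.float64(0.0), 1]]
end [528.3 259.9 133.2] 173.7
```

Call:
arm_command(series=[[[0.023,0.01,0],0,1],[[0.023,0.01,0],0,1],[[0.022,0.01,0],0,1],[[0.023,0.01,0],0,1],[[0.022,0.011,0],0,1],[[0.023,0.01,0],0,1],[[0.022,0.011,0],0,1],[[0.023,0.01,0],0,1]])

```text
clock: 31.48
tcp_pos: [527.8, 260.9, 131.5]
tcp_rot: [[-0.994, 0.109, 0.0], [0.109, 0.994, 0.0], [-0.0, 0.0, -1.0]]
contact_force: [-0.7, 0.5, -1.5]
opening: 19.9
gripper_force: 45.0
```

Call:
arm_command(series=[[[0,0,0.02],0,1],[[0,0,0.016],0,1],[[0,0,0.006],0,1],[[0,0,0.002],0,1],[[0,0,0],0,1],[[0,0,0],0,1]])

```text
clock: 32.22
tcp_pos: [529.5, 260.0, 87.8]
tcp_rot: [[-0.994, 0.11, 0.001], [0.11, 0.994, 0.0], [-0.001, 0.0, -1.0]]
contact_force: [-0.2, -0.2, -0.6]
opening: 19.8
gripper_force: 45.0
```

Call:
arm_command(series=[[[0,0,0.001],0,1],[[0,0,0.001],0,1],[[0,0,0.0005],0,1],[[0,0,0],0,1]])

```text
clock: 32.72
tcp_pos: [529.1, 260.0, 85.0]
tcp_rot: [[-0.994, 0.109, -0.0], [0.109, 0.994, 0.0], [0.0, 0.0, -1.0]]
contact_force: [-0.1, -0.5, 0.8]
opening: 19.7
gripper_force: 45.0
```

Call:
arm_command(series=[[[0,0,0],0,0.5],[[0,0,0],0,0.5],[[0,0,0],0,0.5],[[0,0,0],0,0.5],[[0,0,0],0,0.5],[[0,0,-0.01],0,0.5],[[0,0,-0.03],0,0.5],[[0,0,-0.05],0,0.5]])

```text
clock: 33.72
tcp_pos: [528.3, 259.6, 175.3]
tcp_rot: [[-0.994, 0.109, -0.002], [0.109, 0.994, -0.001], [0.002, -0.001, -1.0]]
contact_force: [-0.1, 1.0, -0.7]
opening: 45.5
gripper_force: 0.0
```

Call:
arm_command(series=[[[-0.03,0,-0.03],0,0.5],[[-0.05,0,0],0,0.5],[[-0.05,0,0],0,0.5],[[-0.02,0,0],0,0.5],[[0,0,0],0,0.5],[[0,0,0],0,0.5]])

```text
clock: 34.48
tcp_pos: [677.3, 243.6, 205.1]
tcp_rot: [[-0.994, 0.109, -0.0], [0.109, 0.994, -0.0], [0.0, -0.0, -1.0]]
contact_force: [0.6, 0.3, -0.1]
opening: 45.5
gripper_force: 0.0
```

```bash
python3 - <<'E'
from h import *
s=env.observe();print(s["tcp_pos"].round(1),s["clock"],s["contact_force"],s["opening"])
for c in ("side","wrist"):
  f=env.grab_frame(c)
  if c=="side": im=f
  for t in ("rod","rod_tip","mouse","stamp","ink_pad","stapler","calculator","tape_measure"):
    for d in env.tip_of(c,t)[:1]: print(c,t,np.round(d["point"],1),round(d["conf"],2))
a=cv2.resize(im[130:290,200:400,::-1],(400,320),interpolation=3); b=cv2.resize(f[:,:,::-1],(400,320))
cv2.imwrite("pics/fin.png",np.hstack([a,b]))
E
```

```text
[677.3 243.6 205.1] 34.475 [ 0.63992993  0.32605689 -0.08489041] 45.544049228443654
side rod [491.6 266.8  80.1] 0.53
side rod_tip [430.7 272.6  81.2] 0.72
side stamp [4.586e+02 4.541e+02 1.000e-01] 0.45
side ink_pad [555.9 429.6  -0.7] 0.58
side stapler [552.7 184.5  33.5] 0.24
side calculator [ 397.9 -371.5    0.6] 0.83
side tape_measure [644.3 429.7   1.3] 0.83
wrist ink_pad [558.2 433.1   4.7] 0.83
wrist tape_measure [ 6.405e+02  4.294e+02 -5.000e-01] 0.62
```

View pics/fin.png

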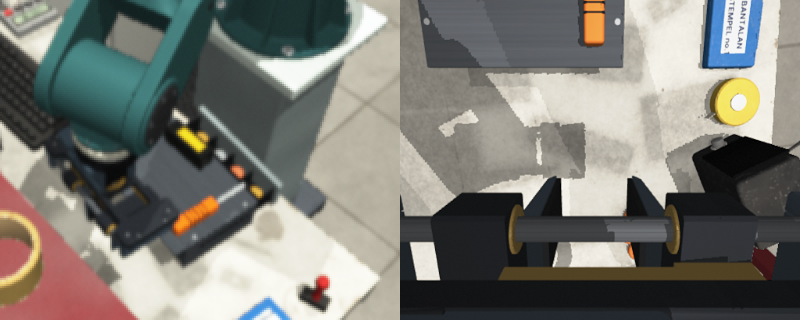

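The rod lies flat on the plate (left view, about (205,215)). The drawer is open, with the compartments visible at (230,165), the gripper is clear, and the nearby things have not moved.

```bash
python3 -c "
from workcell import env
print(env.sign_off())"
```

```text
the job is handed in; nothing more can be done
None
```

The drawer sprang open after the rod pressed the hidden plunger in. The rod now lies flat on the till's top plate outside the sleeve, nothing else looked disturbed in the last pictures, and the job is handed in (no verdict was returned).

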